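# Feel a bearing ring's rim for burrs

## Task

Feel the rim of the bearing ring on the gauge for burrs: with closed fingertips pointing down, touch the yellow mark on top of the rim and stroke along the blue line to the red mark, always lightly, so that the sprung table under the ring is never pushed down to its stop, then lift clear. Do not grip, lift, tip or drag the ring round, and leave the other things on the bench where they are.

Things in the scene. Friction and masses are not known exactly. Their poses are not given: they have to be found in the camera images.
- ring: Loose bright metal bearing ring lying flat on the sprung table: 148 mm outside, 112 mm inside diameter, 28 mm high, 0.6 kg; top rim 18 mm wide. A blue line runs along the rim from a yellow to a red mark, 126 degrees anticlockwise from above. Origin: centre of its underside; z up, x towards the yellow mark. A boss fits inside with 3.5 mm play all round; only weight and friction hold it.
- yellow_mark (a point): Centre of the yellow mark on the top face of the rim, where the stroke starts; 65 mm from the ring's axis, at the height of the rim's top (z = 28 mm in the ring's frame, about 116 mm above the bench).
- blue_1 (a point): Point 1 of 5 on the blue line on the top face of the rim, 21 degrees anticlockwise (seen from above) round the ring's axis from the yellow mark; points are 21 degrees (24 mm) apart, 65 mm from the axis.
- blue_2 (a point): Point 2 of 5 on the blue line on the top face of the rim, 42 degrees anticlockwise (seen from above) round the ring's axis from the yellow mark; points are 21 degrees (24 mm) apart, 65 mm from the axis.
- blue_3 (a point): Point 3 of 5 on the blue line on the top face of the rim, 63 degrees anticlockwise (seen from above) round the ring's axis from the yellow mark; points are 21 degrees (24 mm) apart, 65 mm from the axis.
- blue_4 (a point): Point 4 of 5 on the blue line on the top face of the rim, 84 degrees anticlockwise (seen from above) round the ring's axis from the yellow mark; points are 21 degrees (24 mm) apart, 65 mm from the axis.
- blue_5 (a point): Point 5 of 5 on the blue line on the top face of the rim, 105 degrees anticlockwise (seen from above) round the ring's axis from the yellow mark; points are 21 degrees (24 mm) apart, 65 mm from the axis.
- red_mark (a point): Centre of the red mark on the top face of the rim, where the stroke ends, 126 degrees anticlockwise from the yellow mark, 65 mm from the axis.
- float_table (a joint): How far the sprung table under the ring is pushed down, m: 0 = up (as found), 0.010 = on its stop. It starts to give at 2 to 3 N of push, then gives 1 mm per further 0.8 N, and rises by itself. Closed fingertips lie on the tool axis about 19 mm past the TCP: pointing down and just touching the rim, the TCP is about 19 mm above it.
- fixture: Fixed grey round gauge base, 210 mm across at the foot, with a dark steel sprung table 180 mm across, its top 88 mm above the bench; two black clamp knobs stick out at the sides of the foot and a dial indicator 60 mm across, 51 mm high, lies with its centre 150 mm out along the base's x. Origin: centre of its underside, on the bench.
- plug_gauge: Bystander: upright steel plug gauge, 40 mm across, 105 mm high; origin at the centre of its underside.
- master_ring: Bystander: brass setting ring, 72 mm across, 26 mm high; origin at the centre of its underside.
- stand: Bystander: blue block 50 x 60 x 30 mm with a steel post and a black ball on top, 121 mm high in all; origin at the centre of its underside.
- parts_tray: Bystander: blue plastic tray 120 x 90 x 35 mm; origin at the centre of its underside.
Things that resemble listed ones, but are neither listed nor needed, are in the scene too. Of the things shaped like the ring, the metal one is meant.

How it is judged:
By the outcome, as a careful person would: the job done as asked, in the order asked, and still so for the second after the job is handed in, with the robot touching nothing.
It also fails if it takes over 42 s, if anything falls off the work surface, if the arm or the gripper's body presses on something with over 40 N, if the wrist force passes 120 N, or if a joint passes its speed limit or range.

## Robot

A 6-joint arm with a two-finger parallel gripper is mounted at the origin on the work surface. World frame = base frame: x ahead of the robot, y to its left, z up, the work surface at z = 0. Lengths are in m, angles in rad, forces in N, time in s.
With the tool pointing down it reaches from about 0.4 to 0.825 m from the base axis. Payload 7 kg.
Tool frame: the origin (TCP) lies between the finger pads, 19 mm behind the fingertips; this is the grasp point; z points along the fingers, y is the line along which they close (so a half turn about z gives the same grasp; the last joint's range is limited). The gripper opens to 88 mm and grips with 3 to 60 N. Pads are 19 mm wide; open, the fingers measure 130 mm over their backs; the gripper's body (78 mm by 193 mm) begins 47 mm behind the grasp point.
Start: joints at [-0.894, 0.359, 0.012, 0, -1.224, -0.288], TCP at [0.256, -0.625, 0.245] pointing down, gripper open.
Joint ranges: [-3.07, 3.07], [-1.43, 2.12], [-1.02, 1.25], [-3.03, 1.67], [-3.05, -0], [-3.03, 3.03]. Speed limits (rad/s): [2.39, 2.39, 3.01, 3.14, 3.14, 3.14].

## Interface

Orientations are given as [roll, pitch, yaw] about the fixed x, y, z axes, in that order (R = Rz(yaw) Ry(pitch) Rx(roll)).
In Python, from station import get_state, grab_frame, calibration, job_done, boxes_of, regions_of, spot_point gives the robot as it stands. The module is installed in compiled form; this text tells all that it offers.
- The arm moves only by the tool arm_command, never from a script. Its argument "commands" is a list of rows, each an object of numbers: "tx", "ty", "tz": the shift along the tool's x, y, z each as a share of 25 cm, from -1 to 1; "twist": the turn about the tool's z as a share of 180 degrees, from -1 to 1. A call has exactly 8 rows; each row is the pose to reach, as a shift and turn from the pose commanded when the call began, along the tool's axes at that moment, turning the shorter way round; what a row does not reach only later rows make up. A row lasts 1/12 s, in which the tool goes at most 41.7 mm and 7.16 degrees, less where a joint would pass 70% of its speed; a pose out of reach is approached as far as the arm can. A call with a number of a shift or a turn outside -1 to 1 is refused whole. A call with a gripper value outside its range is refused whole. "claw" is the opening, from 0 (shut) to 1 (fully open), set as the call begins (left out, the last holds). The fingers move at their own pace and stop on an object; "grip_force" is the grip in N (left out, the last holds). Time passes only in rows, so rows that repeat a pose let the fingers close, or fill a call up. It gives the time, the measured TCP pose, the force, the opening and the grip force at its end, in the units of the state.
- get_state(): the state, without advancing time (a new reading comes with each control period).
- grab_frame(name): name is "scene" or "side" or "wrist"; returns the picture (420x560x3 uint8, red, green, blue); there is no depth.
- calibration(name): a dict with "camera_matrix" (3x3 intrinsics, pixels), "extrinsics" (4x4, takes a point from camera to world coordinates). Camera axes: x right, y down, z forward; pixel columns grow to the right and rows downward; lengths in m; the calibration is good to about 2 mm. A picture is of the moment at which its call begins: read the wrist's pose just before it. calibration takes no time and is no camera call; for the wrist camera it gives the pose at the moment of the call.
- job_done(): hands the job in; it is judged then, once.
Trained networks look in the newest picture that a camera, given by its name, has taken for a name from the list of things; names that differ only in an ending like _2 or _b are one class to them, and where a whole thing is asked for, a point or a joint stands for the part that bears it (a point fixed in the world has none). Each returns a list of dicts, best first, with "score" (0 to 1); they miss things now and then, are a little off and sometimes report something else, mostly with a low value. They report only what shows in the picture. A call takes as long as a camera call. They do not tell look-alikes from the thing itself.
- boxes_of(query, camera): "rect" ([left, top, right, bottom] in pixels, round what is visible of it).
- regions_of(query, camera): "region" (420x560 bool, what is visible of it) and "rect" ([left, top, right, bottom] in pixels, round what is visible of it).
- spot_point(query, camera): "uv" ([column, row] in pixels: a listed point, or the origin of a listed thing).
The state is a dict: "t": time; "q": joint angles; "qd": joint speeds; "joint_efforts": joint torques, N m; "eef_pos": TCP position; "ee_rot": TCP orientation; "force": force on the tool from outside, world axes, zero at the start; "moment": the same for the moment, N m; "width": finger opening in m; "gripper_force": force on a finger pad.
Only numpy, scipy, OpenCV 4.12 (cv2) and the standard library are available. Lean on these libraries where they do the work, as an engineer would, in place of code of your own. Each camera call takes 0.05 s, during which the arm holds its last target. There are 200 camera calls.

## Working session

There is one attempt and no reset: what is moved stays moved. The work goes in short steps, Python scripts to look and compute and a tool call to move; the robot and the scene stay as the last step left them, time stands still between calls to the robot, and variables do not carry over. Pictures are saved under pics/ and viewed, at most 10 in all, crops included, and the job is handed in when it is done.

Besides the shell and the picture viewer there is one more tool, called by a JSON object that holds its "fn" and its "kwargs". arm_command: Moves the arm, as the interface text tells. Shift numbers are shares of 25 cm and turn numbers shares of 180 degrees, none past 1 either way. Its arguments: {"type":"object","properties":{"commands":{"type":"array"},"claw":{"type":"number"},"grip_force":{"type":"number"}},"required":["commands"]}

```bash
mkdir -p pics; cat > h.py <<'E'
import numpy as np,cv2
from station import *
def ray(cam,uv,c=None):
    c=c or calibration(cam);K=np.array(c["camera_matrix"]);E=np.array(c["extrinsics"])
    d=E[:3,:3]@np.linalg.solve(K,[uv[0],uv[1],1.]);return E[:3,3],d/np.linalg.norm(d)
def atz(cam,uv,z):
    o,d=ray(cam,uv);return o+d*(z-o[2])/d[2]
def tri(rays):
    A=np.zeros((3,3));b=np.zeros(3)
    for o,d in rays:
        P=np.eye(3)-np.outer(d,d);A+=P;b+=P@o
    x=np.linalg.solve(A,b);return x,[np.linalg.norm((np.eye(3)-np.outer(d,d))@(x-o)) for o,d in rays]
def proj(cam,p):
    c=calibration(cam);E=np.linalg.inv(np.array(c["extrinsics"]));q=np.array(c["camera_matrix"])@(E[:3,:3]@p+E[:3,3]);return q[:2]/q[2]
E
python3 - <<'E'
from h import *
s=get_state();print(s["t"],s["eef_pos"],s["ee_rot"],s["force"],s["width"])
ims=[]
for c in("scene","side"):
    im=grab_frame(c);cv2.imwrite(f"pics/{c}0.png",im[...,::-1])
    for n in("ring","yellow_mark","blue_3","red_mark","fixture"):
        r=spot_point(n,c);print(c,n,[(round(x["score"],2),np.round(x["uv"]).tolist(),atz(c,x["uv"],0 if n=="fixture" else .088 if n=="ring" else .116).round(3).tolist()) for x in r[:3]])
    print([(round(x["score"],2),np.round(x["rect"]).tolist()) for x in boxes_of("ring",c)])
E
```

```text
0.0 [ 0.25570506 -0.62419639  0.24442863] [ 3.13995503e+00 -1.32446932e-04 -2.75287482e+00] [ 0.27131086 -0.25357567  0.66733136] 0.0874124105441953
scene ring [(0.81, [339.0, 266.0], [0.804, 0.056, 0.088]), (0.66, [256.0, 188.0], [0.501, -0.049, 0.088]), (0.57, [238.0, 295.0], [0.825, -0.164, 0.088])]
scene yellow_mark [(0.93, [237.0, 171.0], [0.458, -0.086, 0.116]), (0.62, [250.0, 267.0], [0.784, -0.13, 0.116])]
scene blue_3 [(0.96, [239.0, 191.0], [0.537, -0.1, 0.116]), (0.93, [209.0, 274.0], [0.782, -0.211, 0.116]), (0.92, [319.0, 246.0], [0.764, 0.023, 0.116])]
scene red_mark [(0.79, [256.0, 194.0], [0.559, -0.062, 0.116]), (0.69, [201.0, 289.0], [0.815, -0.232, 0.116]), (0.59, [327.0, 275.0], [0.844, 0.011, 0.116])]
scene fixture [(0.72, [258.0, 215.0], [0.504, -0.046, 0.0])]
[(0.91, [201.0, 260.0, 270.0, 323.0]), (0.73, [310.0, 234.0, 377.0, 288.0]), (0.71, [226.0, 162.0, 286.0, 206.0])]
side ring [(0.95, [224.0, 198.0], [0.707, -0.037, 0.088]), (0.8, [300.0, 207.0], [0.513, -0.044, 0.088]), (0.75, [199.0, 262.0], [0.672, 0.204, 0.088])]
side yellow_mark [(0.82, [223.0, 257.0], [0.616, 0.206, 0.116]), (0.8, [237.0, 201.0], [0.654, 0.006, 0.116]), (0.74, [329.0, 195.0], [0.449, -0.071, 0.116])]
side blue_3 [(0.95, [225.0, 250.0], [0.619, 0.186, 0.116]), (0.94, [241.0, 196.0], [0.652, -0.017, 0.116]), (0.87, [214.0, 232.0], [0.665, 0.131, 0.116])]
side red_mark [(0.82, [188.0, 236.0], [0.712, 0.16, 0.116]), (0.71, [280.0, 191.0], [0.568, -0.06, 0.116]), (0.62, [230.0, 183.0], [0.7, -0.07, 0.116])]
side fixture [(0.77, [302.0, 236.0], [0.508, -0.045, 0.0])]
[(0.94, [168.0, 232.0, 230.0, 283.0]), (0.81, [271.0, 184.0, 337.0, 226.0]), (0.66, [197.0, 178.0, 252.0, 217.0])]
```

View pics/scene0.png

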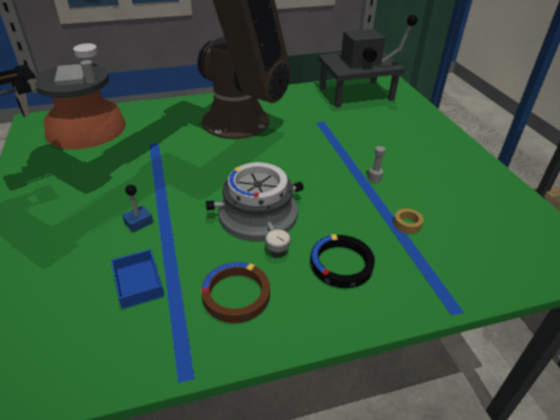

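View pics/side0.png

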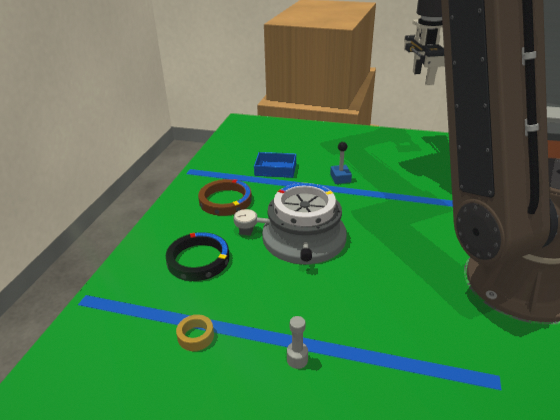

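Ring-shaped things in the scene view: metal on the gauge (256,185), brown (236,292) and black (342,260). The bright metal one on the gauge is the one meant. The yellow mark is near world (0.458,-0.086) and the red near (0.559,-0.062). I'll confirm with an enlarged wrist view while still high above it.

{"fn": "arm_command", "kwargs": {"commands": [{"tx": -0.1,"ty": 0.09},{"tx": -0.22,"ty": 0.2},{"tx": -0.34,"ty": 0.31},{"tx": -0.46,"ty": 0.42},{"tx": -0.58,"ty": 0.53},{"tx": -0.7,"ty": 0.64},{"tx": -0.8,"ty": 0.74},{"tx": -0.85,"ty": 0.78}], "claw": 0}}

```text
invalid input
```

```bash
python3 - <<'E'
from h import *
s=get_state();print(s["t"],s["eef_pos"],s["ee_rot"],s["force"],s["width"])
c=calibration("wrist");print(np.array(c["extrinsics"]).round(3),c["camera_matrix"],proj("wrist",np.array([.505,-.046,.116])))
E
```

```text
0.7 [ 0.25586475 -0.62458462  0.24538422] [ 3.14158759e+00  3.76225593e-05 -2.75276003e+00] [-0.17109811 -0.22113766  0.24419298] 0.08757474328420947
[[-0.38   0.885  0.268  0.184]
 [ 0.925  0.363  0.11  -0.655]
 [ 0.     0.29  -0.957  0.385]
 [ 0.     0.     0.     1.   ]] [[316.94390892   0.         279.40464708]
 [  0.         316.94390892 207.76451485]
 [  0.           0.           1.        ]] [620.13313415 538.05529917]
```

The call was refused as "invalid input". Every row probably needs all four numbers, so I'll give them all.

{"fn": "arm_command", "kwargs": {"commands": [{"tx": -0.1,"ty": 0.09,"tz": 0,"twist": 0},{"tx": -0.22,"ty": 0.2,"tz": 0,"twist": 0},{"tx": -0.34,"ty": 0.31,"tz": 0,"twist": 0},{"tx": -0.46,"ty": 0.42,"tz": 0,"twist": 0},{"tx": -0.58,"ty": 0.53,"tz": 0,"twist": 0},{"tx": -0.7,"ty": 0.64,"tz": 0,"twist": 0},{"tx": -0.8,"ty": 0.74,"tz": 0,"twist": 0},{"tx": -0.85,"ty": 0.78,"tz": 0,"twist": 0}], "claw": 0}}

```text
t: 1.37
eef_pos: [0.3794, -0.3605, 0.2459]
ee_rot: [-3.141, 0.001, -2.751]
force: [0.4, 0.2, -0.2]
width: 0.0395
gripper_force: 0.0
```

{"fn": "arm_command", "kwargs": {"commands": [{"tx": -0.12,"ty": 0.11,"tz": 0,"twist": 0},{"tx": -0.24,"ty": 0.23,"tz": 0,"twist": 0},{"tx": -0.36,"ty": 0.34,"tz": 0,"twist": 0},{"tx": -0.48,"ty": 0.46,"tz": 0,"twist": 0},{"tx": -0.6,"ty": 0.57,"tz": 0,"twist": 0},{"tx": -0.72,"ty": 0.68,"tz": 0,"twist": 0},{"tx": -0.84,"ty": 0.8,"tz": 0,"twist": 0},{"tx": -1.0,"ty": 0.95,"tz": 0,"twist": 0}], "claw": 0}}

```text
t: 2.03
eef_pos: [0.5144, -0.0596, 0.2459]
ee_rot: [-3.141, 0.001, -2.753]
force: [0.8, -0.2, -0.2]
width: 0.0004
gripper_force: 0.0
```

```bash
cat > look.py <<'E'
from h import *
import sys,pickle
tag=sys.argv[1]
s=get_state();print(s["t"],s["eef_pos"],s["ee_rot"],s["force"],s["width"],s["qd"].round(3) if hasattr(s["qd"],'round') else s["qd"])
c=calibration("wrist");im=grab_frame("wrist");cv2.imwrite(f"pics/w{tag}.png",im[...,::-1])
out={}
for n in("ring","yellow_mark","blue_1","blue_2","blue_3","blue_4","blue_5","red_mark"):
    r=spot_point(n,"wrist")
    for x in r[:2]:
        o,d=ray("wrist",x["uv"],c);z=.088 if n=="ring" else .116
        print(n,round(x["score"],2),np.round(x["uv"],1),(o+d*(z-o[2])/d[2]).round(4))
        out.setdefault(n,(o,d))
pickle.dump(out,open(f"r{tag}.pkl","wb"))
E
python3 look.py 1
```

```text
2.0333 [ 0.51440104 -0.05962233  0.24590692] [-3.14142747e+00  1.07880625e-03 -2.75257015e+00] [ 0.82406764 -0.15737734 -0.19009761] 0.0004275367622155343 [ 0.828  0.245  0.276  0.006 -0.026 -0.82 ]
yellow_mark 0.91 [279.  123.8] [ 0.4513 -0.0863  0.116 ]
yellow_mark 0.69 [237.9 233.5] [ 0.5549 -0.0843  0.116 ]
blue_1 0.9 [257.5 138.4] [ 0.469  -0.0984  0.116 ]
blue_1 0.86 [158.6 279.2] [ 0.6274 -0.1381  0.116 ]
blue_2 0.9 [257.5 138.4] [ 0.469  -0.0984  0.116 ]
blue_2 0.86 [158.6 279.2] [ 0.6274 -0.1381  0.116 ]
blue_3 0.9 [257.5 138.4] [ 0.469  -0.0984  0.116 ]
blue_3 0.86 [158.6 279.2] [ 0.6274 -0.1381  0.116 ]
blue_4 0.9 [257.5 138.4] [ 0.469  -0.0984  0.116 ]
blue_4 0.86 [158.6 279.2] [ 0.6274 -0.1381  0.116 ]
blue_5 0.9 [257.5 138.4] [ 0.469  -0.0984  0.116 ]
blue_5 0.86 [158.6 279.2] [ 0.6274 -0.1381  0.116 ]
red_mark 0.76 [254.9 249.3] [ 0.5636 -0.0643  0.116 ]
red_mark 0.7 [ 96.6 300.2] [ 0.6726 -0.1876  0.116 ]
```

View pics/w1.png

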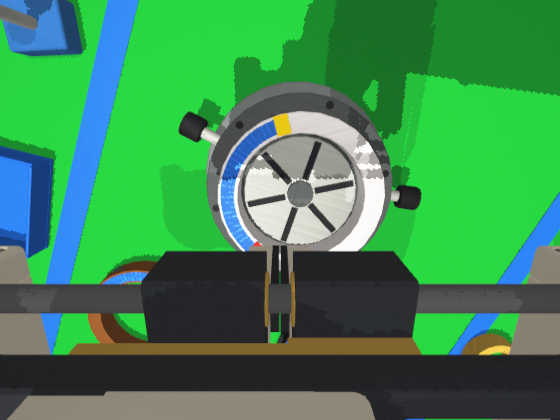

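The wrist view shows the bright ring on the gauge: yellow mark at (281,124), blue line down the left side, and red at about (256,246), partly behind the finger. It matches the description. Next I'll take two still views to measure.

{"fn": "arm_command", "kwargs": {"commands": [{"tx": -0.15,"ty": -0.1,"tz": 0,"twist": 0},{"tx": -0.2,"ty": -0.12,"tz": 0,"twist": 0},{"tx": -0.2,"ty": -0.12,"tz": 0,"twist": 0},{"tx": -0.2,"ty": -0.12,"tz": 0,"twist": 0},{"tx": -0.2,"ty": -0.12,"tz": 0,"twist": 0},{"tx": -0.2,"ty": -0.12,"tz": 0,"twist": 0},{"tx": -0.2,"ty": -0.12,"tz": 0,"twist": 0},{"tx": -0.2,"ty": -0.12,"tz": 0,"twist": 0}]}}

```text
t: 3.15
eef_pos: [0.5713, -0.0706, 0.2458]
ee_rot: [-3.141, 0.001, -2.753]
force: [-0.6, 0.5, 1.0]
width: 0.0001
gripper_force: 0.0
```

```bash
cat > look2.py <<'E'
from h import *
import sys,pickle
tag=sys.argv[1]
s=get_state();print(s["t"],s["eef_pos"],s["ee_rot"],s["force"],np.abs(s["qd"]).max().round(3))
c=calibration("wrist");im=grab_frame("wrist");cv2.imwrite(f"pics/w{tag}.png",im[...,::-1])
h=cv2.cvtColor(im,cv2.COLOR_RGB2HSV);H,S,V=[h[...,i].astype(int) for i in range(3)]
vv,uu=np.mgrid[:420,:560];u0,v0=proj("wrist",np.array([.505,-.046,.116]))
near=np.hypot(uu-u0,vv-v0)<115
M={"yellow_mark":(H>18)&(H<32)&(S>140)&(V>110),"red_mark":((H<8)|(H>172))&(S>140)&(V>90),"blue":(H>98)&(H<118)&(S>130)}
out={"cal":c}
for n,m in M.items():
    k,l,st,ce=cv2.connectedComponentsWithStats((m&near).astype(np.uint8))
    if k<2: print(n,"none");continue
    for i in np.argsort(-st[1:,4])[:3]+1: print(n,st[i].tolist(),ce[i].round(1),atz("wrist",ce[i],.116).round(4))
    i=np.argmax(st[1:,4])+1;out[n]=ray("wrist",ce[i],c)
pickle.dump(out,open(f"r{tag}.pkl","wb"))
E
python3 look2.py 2
```

```text
3.15 [ 0.57133223 -0.07059291  0.24580373] [-3.14145953e+00  6.81295812e-04 -2.75272857e+00] [-0.64597524  0.49659766  0.98074226] 0.003
yellow_mark [314, 47, 19, 26, 351] [322.9  59.7] [ 0.4508 -0.0839  0.116 ]
red_mark [280, 191, 21, 21, 229] [290.1 200.9] [ 0.5653 -0.0632  0.116 ]
blue [255, 56, 62, 145, 2279] [276.9 121.7] [ 0.5074 -0.0994  0.116 ]
```

{"fn": "arm_command", "kwargs": {"commands": [{"tx": 0,"ty": 0.15,"tz": 0,"twist": 0},{"tx": 0,"ty": 0.3,"tz": 0,"twist": 0},{"tx": 0,"ty": 0.3,"tz": 0,"twist": 0},{"tx": 0,"ty": 0.3,"tz": 0,"twist": 0},{"tx": 0,"ty": 0.3,"tz": 0,"twist": 0},{"tx": 0,"ty": 0.3,"tz": 0,"twist": 0},{"tx": 0,"ty": 0.3,"tz": 0,"twist": 0},{"tx": 0,"ty": 0.3,"tz": 0,"twist": 0}]}}

```text
t: 3.87
eef_pos: [0.5434, -0.0019, 0.2452]
ee_rot: [-3.142, -0.0, -2.754]
force: [-0.5, 0.3, -0.3]
width: 0.0006
gripper_force: 0.0
```

```bash
python3 look2.py 3; python3 - <<'E'
from h import *
import pickle
a,b=[pickle.load(open(f"r{i}.pkl","rb")) for i in(2,3)]
for n in("yellow_mark","red_mark"):
    if n in a and n in b: x,r=tri([a[n],b[n]]);print(n,x.round(4),np.round(r,4))
E
```

```text
3.8667 [ 0.54342574 -0.00186357  0.24518321] [-3.14159159e+00 -3.61668659e-04 -2.75399663e+00] [-0.49785837  0.2880863  -0.28775931] 0.003
yellow_mark [217, 47, 20, 26, 345] [226.8  59.4] [ 0.4507 -0.0842  0.116 ]
red_mark [196, 191, 21, 21, 233] [205.7 200.8] [ 0.5652 -0.0633  0.116 ]
blue [166, 56, 56, 145, 2183] [186.1 121.8] [ 0.5074 -0.0994  0.116 ]
yellow_mark [ 0.4508 -0.084   0.117 ] [0. 0.]
red_mark [ 0.5651 -0.0633  0.1163] [0. 0.]
```

View pics/w3.png

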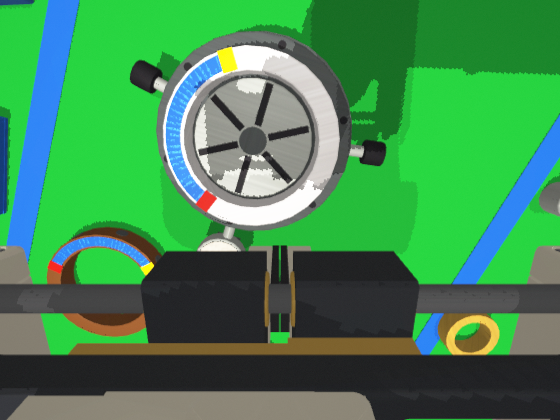

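The view shows the yellow mark at (227,59), red at (206,201) and a clear rim. Triangulated positions are yellow (0.451,-0.084,0.117) and red (0.565,-0.063,0.116). The chord is 116.2 mm (115.8 expected), and the centre comes out at about (0.503,-0.045). Next I go above the yellow mark with a gap.

{"fn": "arm_command", "kwargs": {"commands": [{"tx": 0.12,"ty": -0.04,"tz": 0,"twist": 0},{"tx": 0.26,"ty": -0.09,"tz": 0,"twist": 0},{"tx": 0.4,"ty": -0.14,"tz": 0.05,"twist": 0},{"tx": 0.467,"ty": -0.164,"tz": 0.15,"twist": 0},{"tx": 0.467,"ty": -0.164,"tz": 0.28,"twist": 0},{"tx": 0.467,"ty": -0.164,"tz": 0.38,"twist": 0},{"tx": 0.467,"ty": -0.164,"tz": 0.38,"twist": 0},{"tx": 0.467,"ty": -0.164,"tz": 0.38,"twist": 0}]}}

```text
t: 4.58
eef_pos: [0.4503, -0.0839, 0.15]
ee_rot: [3.142, -0.003, -2.753]
force: [-0.2, -0.5, 0.2]
width: 0.0007
gripper_force: 0.0
```

```bash
python3 - <<'E'
from h import *
F=[];P=[]
for i in range(6):
    im=grab_frame(["wrist","side","scene","wrist","side","scene"][i]);s=get_state();F.append(s["force"]);P.append(s["eef_pos"])
    if i==0: w=im
    if i==1: sd=im
    if i==2: sc=im
print(s["t"],np.mean(P,0).round(4),np.std(P,0).round(4),np.mean(F,0).round(2),np.std(F,0).round(2),s["ee_rot"])
c=lambda im,u,v:cv2.resize(im[v-50:v+50,u-65:u+65],None,fx=3,fy=3,interpolation=cv2.INTER_CUBIC)
u,v=proj("side",np.array([.451,-.084,.116])).astype(int);a,b=proj("scene",np.array([.451,-.084,.116])).astype(int);print(u,v,a,b)
cv2.imwrite("pics/near.png",np.hstack([c(sd,u,v),c(sc,a,b)])[...,::-1])
cv2.imwrite("pics/w4.png",w[...,::-1])
E
```

```text
4.8833 [ 0.4519 -0.0832  0.1517] [0.0003 0.0002 0.0003] [-0.04 -0.18  0.54] [0.43 0.45 0.57] [-3.14111753e+00  2.06112470e-03 -2.75241574e+00]
328 191 237 169
```

View pics/near.png

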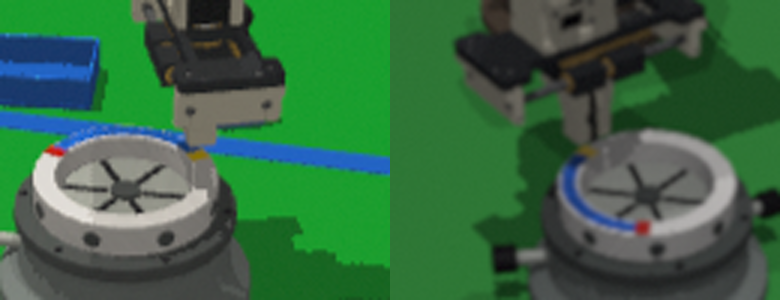

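View pics/w4.png

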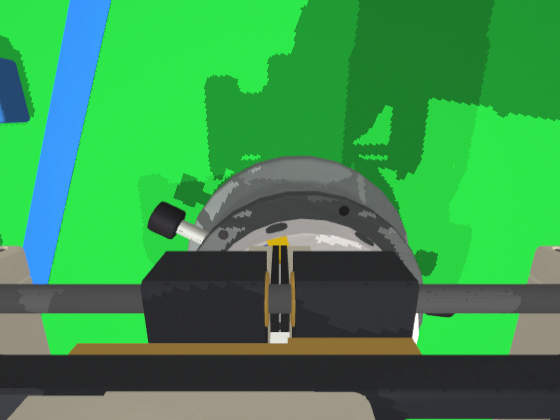

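Both crops show the closed fingers just above the yellow mark with a gap of about 15 mm. The wrist view shows the mark directly behind the fingertips at (279,240). Now I descend gently.

{"fn": "arm_command", "kwargs": {"commands": [{"tx": 0.005,"ty": -0.001,"tz": 0.03,"twist": 0},{"tx": 0.005,"ty": -0.001,"tz": 0.05,"twist": 0},{"tx": 0.005,"ty": -0.001,"tz": 0.056,"twist": 0},{"tx": 0.005,"ty": -0.001,"tz": 0.058,"twist": 0},{"tx": 0.005,"ty": -0.001,"tz": 0.06,"twist": 0},{"tx": 0.005,"ty": -0.001,"tz": 0.062,"twist": 0},{"tx": 0.005,"ty": -0.001,"tz": 0.064,"twist": 0},{"tx": 0.005,"ty": -0.001,"tz": 0.064,"twist": 0}]}}

```text
t: 5.55
eef_pos: [0.4497, -0.0841, 0.1345]
ee_rot: [-3.142, -0.0, -2.753]
force: [-1.0, 0.5, 3.3]
width: 0.0003
gripper_force: 1.4
```

```bash
cat > st.py <<'E'
from h import *
import sys
F=[];P=[]
for i in range(int(sys.argv[1])):
    grab_frame("wrist");s=get_state();F.append(s["force"]);P.append(s["eef_pos"])
print(s["t"],np.mean(P,0).round(4),np.mean(F,0).round(2),np.std(F,0).round(2),s["ee_rot"][2].round(4))
E
python3 st.py 5
```

```text
5.8 [ 0.4496 -0.0841  0.1345] [-1.58 -0.06  3.17] [0.33 0.27 0.61] -2.7529
```

Contact is made at about 3 N, the table barely starting to give. I'll work out the stroke rows in tool shares.

```bash
python3 - <<'E'
import numpy as np
yaw=-2.753;X=np.array([np.cos(yaw),np.sin(yaw)]);Y=np.array([np.sin(yaw),-np.cos(yaw)])
p=lambda a:65e-3*np.array([np.cos(np.radians(a)),np.sin(np.radians(a))])
for k in range(6):
    a0=-142.8+21*k
    print(k,[(round(float(d@X/.25),3),round(float(d@Y/.25),3)) for j in range(1,9) for d in [p(a0+21*j/8)-p(a0)]])
E
```

```text
0 [(-0.003, -0.011), (-0.007, -0.023), (-0.012, -0.034), (-0.016, -0.045), (-0.022, -0.055), (-0.028, -0.066), (-0.034, -0.076), (-0.041, -0.086)]
1 [(-0.007, -0.009), (-0.015, -0.019), (-0.023, -0.027), (-0.031, -0.036), (-0.04, -0.044), (-0.049, -0.051), (-0.059, -0.059), (-0.069, -0.065)]
2 [(-0.01, -0.006), (-0.021, -0.012), (-0.031, -0.017), (-0.042, -0.022), (-0.053, -0.027), (-0.064, -0.03), (-0.076, -0.034), (-0.088, -0.036)]
3 [(-0.012, -0.002), (-0.023, -0.004), (-0.035, -0.005), (-0.047, -0.006), (-0.059, -0.006), (-0.071, -0.005), (-0.083, -0.004), (-0.095, -0.003)]
4 [(-0.012, 0.002), (-0.023, 0.005), (-0.035, 0.008), (-0.046, 0.012), (-0.057, 0.016), (-0.068, 0.021), (-0.079, 0.026), (-0.089, 0.032)]
5 [(-0.01, 0.006), (-0.02, 0.013), (-0.03, 0.02), (-0.039, 0.027), (-0.048, 0.035), (-0.056, 0.044), (-0.064, 0.052), (-0.072, 0.061)]
```

{"fn": "arm_command", "kwargs": {"commands": [{"tx": -0.003,"ty": -0.011,"tz": 0.002,"twist": 0},{"tx": -0.007,"ty": -0.023,"tz": 0.003,"twist": 0},{"tx": -0.012,"ty": -0.034,"tz": 0.003,"twist": 0},{"tx": -0.016,"ty": -0.045,"tz": 0.003,"twist": 0},{"tx": -0.022,"ty": -0.055,"tz": 0.003,"twist": 0},{"tx": -0.028,"ty": -0.066,"tz": 0.003,"twist": 0},{"tx": -0.034,"ty": -0.076,"tz": 0.003,"twist": 0},{"tx": -0.041,"ty": -0.086,"tz": 0.003,"twist": 0}]}}

```text
t: 6.47
eef_pos: [0.4675, -0.1003, 0.1335]
ee_rot: [3.142, -0.0, -2.753]
force: [-2.8, 1.2, 3.5]
width: 0.0004
gripper_force: 1.8
```

```bash
python3 look2.py 5; python3 st.py 2; python3 - <<'E'
from h import *
for c in("side","scene"):
    im=grab_frame(c);h=cv2.cvtColor(im,cv2.COLOR_RGB2HSV);H,S,V=[h[...,i].astype(int) for i in range(3)];old=cv2.cvtColor(cv2.imread(f"pics/{c}0.png"),cv2.COLOR_BGR2HSV)
    u,v=proj(c,np.array([.565,-.063,.116]))
    for h in(old,cv2.cvtColor(im,cv2.COLOR_RGB2HSV)):
        H,S,V=[h[...,i].astype(int) for i in range(3)];m=((H<8)|(H>172))&(S>110);y,x=np.nonzero(m)
        k=np.hypot(x-u,y-v)<10;print(c,k.sum(),x[k].mean().round(2),y[k].mean().round(2))
E
```

```text
6.4667 [ 0.46749017 -0.10032723  0.1335356 ] [ 3.14153673e+00 -3.71388929e-04 -2.75292041e+00] [-2.78321469  1.17886511  3.46297617] 0.07
yellow_mark [227, 338, 194, 16, 2702] [328.9 346.2] [ 0.5084 -0.0525  0.116 ]
yellow_mark [307, 232, 26, 20, 394] [319.8 241.8] [ 0.4492 -0.0853  0.116 ]
yellow_mark [291, 272, 4, 54, 182] [292.7 299.1] [ 0.487 -0.085  0.116]
red_mark none
blue [292, 240, 16, 6, 65] [301.1 243.2] [ 0.4537 -0.0942  0.116 ]
blue [279, 252, 2, 24, 47] [279.5 263.3] [ 0.4691 -0.1004  0.116 ]
6.6167 [ 0.4679 -0.1005  0.1337] [-0.27 -1.48  2.68] [0.04 0.26 0.81] -2.7528
side 10 281.1 191.3
side 13 281.31 191.69
scene 14 255.71 194.64
scene 13 255.85 194.62
```

The ring hasn't moved (red mark within 0.4 px), and the push is about 3 N. I'll continue.

{"fn": "arm_command", "kwargs": {"commands": [{"tx": -0.007,"ty": -0.009,"tz": 0,"twist": 0},{"tx": -0.015,"ty": -0.019,"tz": 0,"twist": 0},{"tx": -0.023,"ty": -0.027,"tz": 0,"twist": 0},{"tx": -0.031,"ty": -0.036,"tz": 0,"twist": 0},{"tx": -0.04,"ty": -0.044,"tz": 0,"twist": 0},{"tx": -0.049,"ty": -0.051,"tz": 0,"twist": 0},{"tx": -0.059,"ty": -0.059,"tz": 0,"twist": 0},{"tx": -0.069,"ty": -0.065,"tz": 0,"twist": 0}]}}

```text
t: 7.38
eef_pos: [0.4897, -0.1087, 0.1336]
ee_rot: [3.142, -0.0, -2.753]
force: [-2.7, 1.7, 3.6]
width: 0.0004
gripper_force: 1.8
```

{"fn": "arm_command", "kwargs": {"commands": [{"tx": -0.01,"ty": -0.006,"tz": 0,"twist": 0},{"tx": -0.021,"ty": -0.012,"tz": 0,"twist": 0},{"tx": -0.031,"ty": -0.017,"tz": 0,"twist": 0},{"tx": -0.042,"ty": -0.022,"tz": 0,"twist": 0},{"tx": -0.053,"ty": -0.027,"tz": 0,"twist": 0},{"tx": -0.064,"ty": -0.03,"tz": 0,"twist": 0},{"tx": -0.076,"ty": -0.034,"tz": 0,"twist": 0},{"tx": -0.088,"ty": -0.036,"tz": 0,"twist": 0}]}}

```text
t: 8.05
eef_pos: [0.5136, -0.1086, 0.1337]
ee_rot: [-3.141, 0.0, -2.753]
force: [-3.1, -0.7, 4.7]
width: 0.0004
gripper_force: 1.7
```

{"fn": "arm_command", "kwargs": {"commands": [{"tx": -0.012,"ty": -0.002,"tz": 0,"twist": 0},{"tx": -0.023,"ty": -0.004,"tz": 0,"twist": 0},{"tx": -0.035,"ty": -0.005,"tz": 0,"twist": 0},{"tx": -0.047,"ty": -0.006,"tz": 0,"twist": 0},{"tx": -0.059,"ty": -0.006,"tz": 0,"twist": 0},{"tx": -0.071,"ty": -0.005,"tz": 0,"twist": 0},{"tx": -0.083,"ty": -0.004,"tz": 0,"twist": 0},{"tx": -0.095,"ty": -0.003,"tz": 0,"twist": 0}]}}

```text
t: 8.72
eef_pos: [0.5358, -0.1001, 0.1336]
ee_rot: [-3.142, -0.0, -2.753]
force: [-2.2, -0.8, 3.2]
width: 0.0001
gripper_force: 1.7
```

```bash
python3 look2.py 6; python3 st.py 3
```

```text
8.7167 [ 0.53580998 -0.10010753  0.13361632] [-3.14154764e+00 -9.16047964e-06 -2.75280330e+00] [-2.243236   -0.78981045  3.19095447] 0.06
yellow_mark [325, 338, 96, 16, 1265] [375.7 345.2] [ 0.5656 -0.0263  0.116 ]
yellow_mark [368, 132, 25, 12, 190] [379.4 137.2] [ 0.4568 -0.0806  0.116 ]
yellow_mark [291, 272, 4, 30, 93] [292.7 285.7] [ 0.5476 -0.0877  0.116 ]
red_mark none
blue [281, 136, 87, 110, 1178] [310.9 186.1] [ 0.4916 -0.1014  0.116 ]
8.9167 [ 0.5363 -0.0999  0.1338] [-0.42  0.69  3.22] [0.2  0.84 0.19] -2.7525
```

```bash
python3 - <<'E'
from h import *
import pickle
c=pickle.load(open("r6.pkl","rb"))["cal"];im=cv2.imread("pics/w6.png")
E=np.linalg.inv(np.array(c["extrinsics"]));K=np.array(c["camera_matrix"])
for p in([.4508,-.084,.116],[.5651,-.0633,.116],[.5027,-.0446,.116]):
    q=K@(E[:3,:3]@p+E[:3,3]);cv2.circle(im,tuple(int(round(x)) for x in q[:2]/q[2]),3,(255,0,255),1)
cv2.imwrite("pics/w6c.png",cv2.resize(im[90:270,240:480],None,fx=3,fy=3,interpolation=cv2.INTER_CUBIC))
E
```

```text
(no output)
```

View pics/w6c.png

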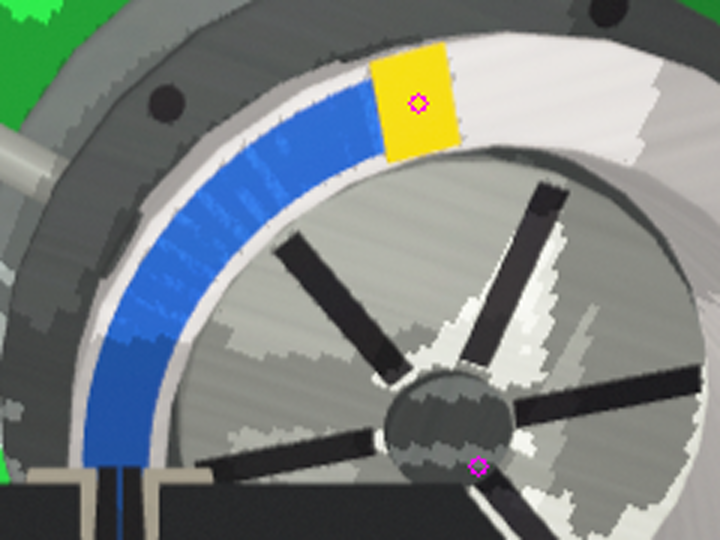

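The crop shows the yellow mark still at its original place (marker overlaid at its centre) and the fingers centred on the blue line, so the ring has not moved. On to the red mark.

{"fn": "arm_command", "kwargs": {"commands": [{"tx": -0.012,"ty": 0.002,"tz": 0,"twist": 0},{"tx": -0.023,"ty": 0.005,"tz": 0,"twist": 0},{"tx": -0.035,"ty": 0.008,"tz": 0,"twist": 0},{"tx": -0.046,"ty": 0.012,"tz": 0,"twist": 0},{"tx": -0.057,"ty": 0.016,"tz": 0,"twist": 0},{"tx": -0.068,"ty": 0.021,"tz": 0,"twist": 0},{"tx": -0.079,"ty": 0.026,"tz": 0,"twist": 0},{"tx": -0.089,"ty": 0.032,"tz": 0,"twist": 0}]}}

```text
t: 9.58
eef_pos: [0.5534, -0.0842, 0.1336]
ee_rot: [-3.141, 0.0, -2.753]
force: [-1.6, -2.3, 3.6]
width: 0.0002
gripper_force: 1.7
```

{"fn": "arm_command", "kwargs": {"commands": [{"tx": -0.01,"ty": 0.006,"tz": 0,"twist": 0},{"tx": -0.02,"ty": 0.013,"tz": 0,"twist": 0},{"tx": -0.03,"ty": 0.02,"tz": 0,"twist": 0},{"tx": -0.039,"ty": 0.027,"tz": 0,"twist": 0},{"tx": -0.048,"ty": 0.035,"tz": 0,"twist": 0},{"tx": -0.056,"ty": 0.044,"tz": 0,"twist": 0},{"tx": -0.064,"ty": 0.052,"tz": 0,"twist": 0},{"tx": -0.072,"ty": 0.061,"tz": 0,"twist": 0}]}}

```text
t: 10.25
eef_pos: [0.5642, -0.0632, 0.1337]
ee_rot: [-3.142, 0.0, -2.753]
force: [-0.6, -2.2, 4.1]
width: 0.0005
gripper_force: 1.7
```

```bash
python3 st.py 4
```

```text
10.45 [ 0.5643 -0.0628  0.1337] [-0.3   0.74  3.43] [0.13 0.95 0.53] -2.7526
```

The fingertips are on the red mark, within 1 mm. Now I lift straight up.

{"fn": "arm_command", "kwargs": {"commands": [{"tx": 0,"ty": 0,"tz": -0.02,"twist": 0},{"tx": 0,"ty": 0,"tz": -0.08,"twist": 0},{"tx": 0,"ty": 0,"tz": -0.18,"twist": 0},{"tx": 0,"ty": 0,"tz": -0.3,"twist": 0},{"tx": 0,"ty": 0,"tz": -0.4,"twist": 0},{"tx": 0,"ty": 0,"tz": -0.45,"twist": 0},{"tx": 0,"ty": 0,"tz": -0.45,"twist": 0},{"tx": 0,"ty": 0,"tz": -0.45,"twist": 0}]}}

```text
t: 11.12
eef_pos: [0.564, -0.0633, 0.2467]
ee_rot: [3.141, 0.002, -2.753]
force: [0.2, 0.2, -0.6]
width: 0.0009
gripper_force: 0.0
```

```bash
python3 look2.py 7; python3 st.py 2; python3 -c "
from station import *
print(job_done())"
```

```text
11.1167 [ 0.56401857 -0.06330042  0.24667415] [ 3.14132505e+00  1.58790110e-03 -2.75307249e+00] [ 0.22000334  0.1877326  -0.59331679] 0.032
yellow_mark [301, 53, 19, 26, 341] [310.3  65.3] [ 0.4501 -0.0841  0.116 ]
red_mark [269, 195, 21, 21, 227] [279.2 204.8] [ 0.5642 -0.0635  0.116 ]
blue [244, 62, 61, 143, 2219] [265.2 126.5] [ 0.5065 -0.0997  0.116 ]
11.2667 [ 0.5633 -0.0634  0.245 ] [ 0.03 -0.18 -0.33] [0.2  0.35 0.22] -2.753
the job is handed in; nothing more can be done
None
```

I stroked the rim from the yellow mark along the blue line to the red mark with about 3–5 N of push (a give of roughly 1–2 mm), lifted clear and handed the job in at 11.3 s; the marks afterwards measured within 1 mm of where they started, so the ring was not dragged round.

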